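Click the bezel carriage home and shut the guard

ROBOT

A 6-joint arm with a two-finger parallel gripper is mounted at the origin on a cart in front of the work surface, level with it; the furniture and walls round the work are solid. World frame = base frame: x ahead of the robot, y to its left, z up, the work surface at z = 0. Lengths are in mm, angles in rad, forces in N, time in s.
With the tool pointing down it reaches from about 350 to 775 mm from the base axis. Payload 5.5 kg.
Tool frame: the origin (TCP) lies at the very end of the fingers, on their centre line; the grasp point (between the pads) lies 19 mm behind it; z points along the fingers, y is the line along which they close (so a half turn about z gives the same grasp; the last joint's range is limited). The gripper opens to 85 mm and grips with 20 to 120 N. Pads are 22 mm wide; open, the fingers measure 114 mm over their backs; the gripper's body (76 mm by 85 mm) begins 54 mm behind the grasp point. The pads swing forward as they close: fully open they stand 13 mm farther back than shut.
Start: joints at [1.097, 0.313, 0.046, 1.304, 0, 1.431], TCP at [188.416, 543.297, 231.323] pointing down, gripper open.
Joint ranges: [-2.76, 2.76], [-0.86, 1.69], [-1.03, 1.26], [-2.2, 2.34], [-1.47, 1.5], [-3.14, 3.14]. Speed limits (rad/s): [2.57, 2.57, 3.14, 3.14, 3.14, 3.14].

INTERFACE

Orientations are given as [roll, pitch, yaw] about the fixed x, y, z axes, in that order (R = Rz(yaw) Ry(pitch) Rx(roll)).
In Python, from rig import env, optics gives the robot as it stands. The module is installed in compiled form; this text tells all that it offers. Calls block until the motion is done:
- env.reach(position, orientation): joint-space move of the TCP to a pose.
- env.move_l(position, speed=150, orientation=None): straight line of the TCP; orientation=None keeps the orientation; speed is the mean speed in mm/s.
- env.move_joints(angles): joint-space move.
- env.gripper_to(opening): opening from 0.0 (shut) to 1.0 (fully open); the grip force is fixed at half the most; returns when the fingers have stopped.
- env.wait(seconds).
- env.solve_ik(position, orientation): joint angles nearest the present ones, or None.
- env.read_state(): the state.
- optics.camera(name): name is "scene" or "top"; returns the picture (400x640x3 uint8, blue, green, red); there is no depth.
- optics.get_calibration(name): a dict with "camera_matrix" (3x3 intrinsics, pixels), "distortion" ([k1, k2, p1, p2, k3] as OpenCV has them; the pictures are not rectified), "xyz" and "rotation" of the camera in the world. Camera axes: x right, y down, z forward; pixel columns grow to the right and rows downward; lengths in mm; the calibration is good to about 2 mm. A picture is of the moment at which its call begins. get_calibration takes no time and is no camera call.
A pose or a line that the arm cannot do raises env.IKError and nothing moves.
- env.close_job(): hands the job in; it is judged then, once.
The state is a dict: "time_s": time; "joint_pos": joint angles; "joint_velocities": joint speeds; "effort": joint torques, N m; "position": TCP position; "tcp_rot": TCP orientation; "contact_force": force on the tool from outside, world axes, zero at the start; "moment": the same for the moment, N m; "opening": opening from 0.0 (shut) to 1.0 (fully open); "gripper_force": force on a finger pad.
Only numpy, scipy, OpenCV 4.12 (cv2) and the standard library are available. Lean on these libraries where they do the work, as an engineer would, in place of code of your own. Each camera call takes 0.05 s, during which the arm holds its last target. There are 200 camera calls.

TASK

Slide the marking station's clear guard fully open, then push the carriage with the brass bezel in under the head by its red tab until the hidden spring detent, which can only be felt, catches and holds it, and slide the guard fully shut again. Leave the tools and pots in the tray where they are.

Things in the scene. Friction and masses are not known exactly. Their poses are not given: they have to be found in the camera images.
- station: Marking station, fixed in the tray. Origin on the tray surface under the doorway's middle, in the guard's plane; x = way the carriage is pushed in, away from the robot, y left, z up (all 'station' mm below: this frame, z above the tray). Grey base x -140..105, y -62..62, z 0..26; two steel slide ways along x at y -33..-25 and 25..33, top z 33; blue side and back walls to x 105.
- head_edge (a point): Middle of the lower front edge of the blue head housing, at station x -4, y 0, z 162. Housing: y -62..62, z 162..230, front face at x -4; it overhangs the doorway (y -54..54, z 31..149), so a tool following the carriage in must lean back towards -x, 30 to 40 degrees from vertical by the end, fingertips leading.
- track_end (a point): Right-hand end of the guard's upper track, at station x 0, y -172, z 162. The guard runs between a lower rail (top at z 31) and an upper rail (x -8..8, z 149..162) from y 62 to the end post at y -172..-165. The track's foot is at x -14..30, z 0..26.
- carriage_tab (a point): Middle of the top edge of the pushing face of the carriage's red tab. Face upright, looking to station -x, 44 wide (y -22..22), z 42..72; tab 8 thick. Ahead of it (+x) the aluminium plate: 60 long, 76 wide, z 34..42, with a brass ring bezel 32 across, up to z 56. Behind the face there is nothing above the base but the slide ways.
- carriage (a joint): Travel of the carriage along station +x, m: 0 = drawn out (pushing face at station x -115 mm), end 0.156. About 2.5 N moves it. The detent catches it at one hidden place between 0.121 and 0.137, different each time; about 15 N would push it on out of the detent (it can be drawn back by the tab). The shut guard blocks its way.
- detent (a joint): Height in m of the hidden spring ball under the carriage: 0 = pressed down, riding on the carriage's flat underside; about 0.005 = sprung up into the carriage's notch, detent engaged.
- guard_handle (a point): Middle of the top edge of the guard's handle, a black upright fin 10 thick (along station y), from the guard out to station x -36, z 65..105; this point is at station x -20, and 25 right (-y) of the guard's middle. The guard is a clear panel with aluminium rim, 108 wide, 7 thick, z 32..148, in the plane station x 0.
- guard (a joint): Travel of the guard along station -y (to the right), m: 0 = fully shut, 0.100 = fully open. About 2 N moves it and it stays where it is left.
- pliers_teal: Bystander: pliers with teal handles lying in the tray, 36x149x12; origin under their middle.
- cutters_yellow: Bystander: side cutters with yellow and black handles lying in the tray, 38x138x12; origin under their middle.
- oil_bottle: Bystander: small cream bottle with a red cap, 32x32x60, standing; origin centre of its underside.
- bead_jar_blue: Bystander: low blue bead jar, 54x54x22; origin centre of its underside.
- white_pot: Bystander: small white open pot, 42x42x34; origin centre of its underside.
- solder_spool: Bystander: spool of copper wire standing on its flange, 52x52x28; origin centre of its underside.

How it is judged:
By the outcome, as a careful person would: the job done as asked, in the order asked, and still so for the second after the job is handed in, with the robot touching nothing.
It also fails if it takes over 67 s, if anything falls off the work surface, if the arm or the gripper's body presses on something with over 40 N, if the wrist force passes 120 N, or if a joint passes its speed limit or range.

## Working session

There is one attempt and no reset: what is moved stays moved. The work goes in short steps, each a Python script; the robot and the scene stay as the last script left them, time stands still between calls to the robot, and variables do not carry over. Pictures are saved under pics/ and viewed, at most 10 in all, crops included, and the job is handed in when it is done.

```bash
mkdir -p pics
python3 - <<'E'
from rig import env, optics
import cv2, numpy as np
for n in("scene","top"):
    im=optics.camera(n); cv2.imwrite(f"pics/{n}0.png",im)
    c=optics.get_calibration(n); print(n,c)
print(env.read_state())
E
```

```text
scene {'camera_matrix': array([[491.16814729,   0.        , 320.89572823],
       [  0.        , 491.16814729, 207.20460249],
       [  0.        ,   0.        ,   1.        ]]), 'distortion': array([0.04372162, 0.        , 0.        , 0.        , 0.        ]), 'xyz': array([-217.90665059,  519.53538437,  660.57115358]), 'rotation': array([-2.1228737 , -0.01814699, -2.11820047])}
top {'camera_matrix': array([[435.3520786 ,   0.        , 319.48865122],
       [  0.        , 435.3520786 , 200.58940932],
       [  0.        ,   0.        ,   1.        ]]), 'distortion': array([-0.01964376,  0.        ,  0.        ,  0.        ,  0.        ]), 'xyz': array([ 352.52874495,   63.56548282, 1137.08885916]), 'rotation': array([-2.96737736, -0.01545797, -1.54706493])}
{'time_s': 0.1, 'joint_pos': array([1.09742911e+00, 3.13916958e-01, 4.51059426e-02, 1.30359329e+00,
       1.38512967e-05, 1.43120480e+00]), 'joint_velocities': array([ 0.000427  , -0.00144063,  0.00178129, -0.00049231, -0.00078874,
       -0.00063234]), 'effort': array([ 2.12482009e-03, -4.81724703e+01,  2.99245101e+01,  1.27019623e-02,
       -9.03546788e-05,  1.19089898e-05]), 'position': array([188.17296575, 542.86685525, 230.50824322]), 'tcp_rot': array([-3.14000225e+00, -2.37447751e-04,  2.80781677e+00]), 'contact_force': array([-0.80599567,  0.28764703,  0.15348665]), 'moment': array([ 0.02002504, -0.04299604, -0.05208836]), 'gripper_force': 0.0, 'opening': 0.9974954029386528}
```

View pics/scene0.png

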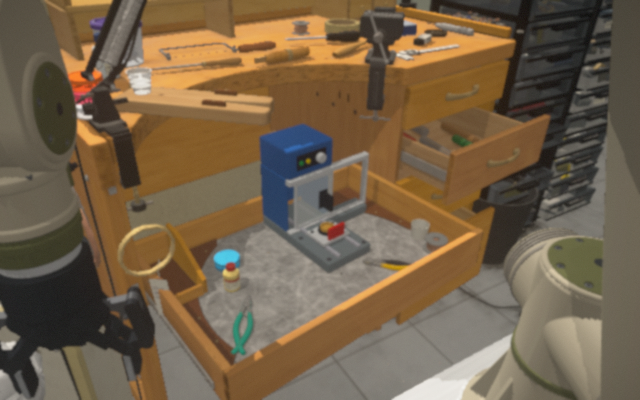

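View pics/top0.png

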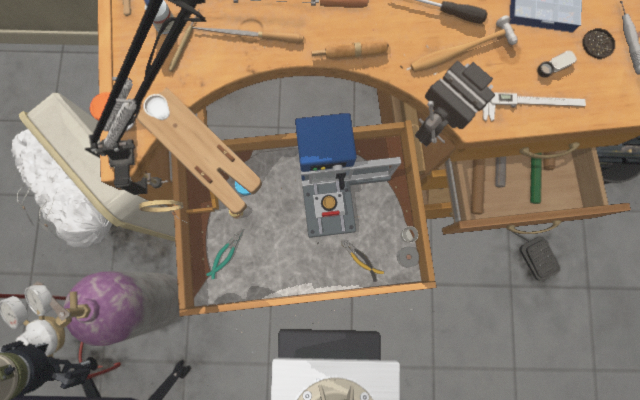

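The scene view shows the station at about (310,200), with the red tab near (336,230) and the handle near (326,200). In the top view the tab is near (330,213), the handle near (341,182) and the track end near (400,165). I'll enlarge both.

```bash
python3 - <<'E'
import cv2, numpy as np
a=cv2.imread("pics/scene0.png")[120:275,250:380]; b=cv2.imread("pics/top0.png")[105:245,285:410]
cv2.imwrite("pics/crops.png",np.hstack([cv2.resize(a,None,fx=3,fy=3,interpolation=2)[:420],cv2.resize(b,None,fx=3,fy=3,interpolation=2)]))
E
cat > h.py <<'E'
import cv2, numpy as np
from scipy.spatial.transform import Rotation as Ro
from rig import env, optics
def ray(n,uv):
    c=optics.get_calibration(n); p=cv2.undistortPoints(np.array([[uv]],float),c["camera_matrix"],c["distortion"])[0,0]
    R=Ro.from_rotvec(c["rotation"]).as_matrix(); d=R@[p[0],p[1],1]; return c["xyz"],d/np.linalg.norm(d)
def tri(us,ut):
    (a,d),(b,e)=ray("scene",us),ray("top",ut)
    s=np.linalg.lstsq(np.c_[d,-e],b-a,rcond=None)[0]; p,q=a+s[0]*d,b+s[1]*e
    return (p+q)/2,np.linalg.norm(p-q)
def onz(n,uv,z):
    a,d=ray(n,uv); return a+d*(z-a[2])/d[2]
def proj(n,P):
    c=optics.get_calibration(n); R=Ro.from_rotvec(c["rotation"]).as_matrix().T
    return cv2.projectPoints(np.atleast_2d(P).astype(float),cv2.Rodrigues(R)[0],-R@c["xyz"],c["camera_matrix"],c["distortion"])[0][:,0]
E
python3 - <<'E'
from h import *
for n in("scene","top"):
    im=cv2.imread(f"pics/{n}0.png"); h=cv2.cvtColor(im,cv2.COLOR_BGR2HSV)
    box=(slice(120,275),slice(250,380)) if n=="scene" else (slice(105,245),slice(285,410))
    m=np.zeros(h.shape[:2],np.uint8)
    red=((h[...,0]<6)|(h[...,0]>172))&(h[...,1]>150)&(h[...,2]>70); m[box]=red[box]
    k,l,s,c=cv2.connectedComponentsWithStats(m); i=1+s[1:,4].argmax(); print(n,"red",s[i],c[i])
    r=cv2.minAreaRect(np.argwhere(l==i)[:,::-1].astype(np.float32)); print(cv2.boxPoints(r))
    b=np.zeros_like(m); b[box]=((abs(h[...,0].astype(int)-110)<12)&(h[...,1]>130))[box]
    k,l,s,c=cv2.connectedComponentsWithStats(b); i=1+s[1:,4].argmax(); print("blue",s[i])
    hull=cv2.convexHull(np.argwhere(l==i)[:,::-1].astype(np.int32)); print(cv2.approxPolyDP(hull,2.5,True)[:,0].tolist())
E
```

```text
scene red [327 222  17  17 160] [335.59375 230.36875]
[[325.19998 230.40004]
 [342.4     221.80003]
 [346.6     230.20003]
 [329.4     238.80003]]
blue [ 262  126   69  103 3175]
[[305, 126], [330, 139], [329, 156], [284, 228], [265, 211], [262, 137]]
top red [323 212  16   4  35] [330.02857143 213.02857143]
[[322.7231  212.7846 ]
 [337.8616  210.8923 ]
 [338.13852 213.1077 ]
 [323.00003 215.     ]]
blue [ 296  114   59   51 2454]
[[354, 158], [301, 164], [296, 121], [347, 114]]
```

View pics/crops.png

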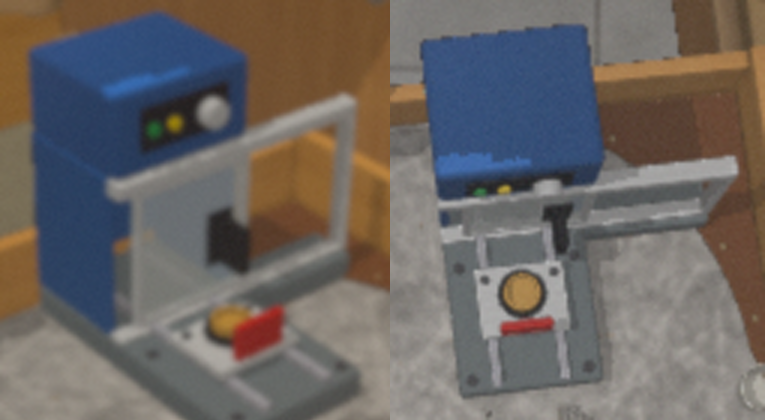

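Left half is the scene view and right half the top view. Measured in picture pixels: the tab's top edge runs from (233,333) to (283,307) in scene and (501,321) to (552,315) in top. The track end is at (353,97) and (737,160). I'll triangulate these and then fit the station pose from all the corners.

```bash
cat > fit.py <<'E'
from h import *
from scipy.optimize import least_squares
S=lambda x,y:(x/3+250-1/3,y/3+120-1/3); T=lambda x,y:((x-390)/3+285-1/3,y/3+105-1/3)
# name: station point, scene px, top px
P={"trackend":((0,-172,162),S(350,95),T(737,163)),
"headBL":((105,62,230),S(31,47),T(421,42)),
"headBR":((105,-62,230),S(160,12),T(586,25)),
"headFR":((-4,-62,230),S(246,55),None),
"headFL":((-4,62,230),S(105,98),None),
"baseFL":((-140,62,26),None,T(463,395)),
"baseFR":((-140,-62,26),S(358,374),T(602,380)),
"tabL":((-115,22,72),S(234,333),T(501,323)),
"tabR":((-115,-22,72),S(283,307),T(552,318)),
"handle":((-36,-25,105),None,T(562,206)),
}
for k,(s,a,b) in P.items():
    if a and b: print(k,*tri(a,b))
def w(q,s):
    c,si=np.cos(q[3]),np.sin(q[3]); s=np.array(s,float)
    return np.array([c*s[0]-si*s[1]+q[0],si*s[0]+c*s[1]+q[1],s[2]+q[2]])
def res(q):
    r=[]
    for s,a,b in P.values():
        for n,u in(("scene",a),("top",b)):
            if u: r+=list(proj(n,w(q,s))[0]-u)
    return r
if __name__=="__main__":
    f=least_squares(res,[550,60,-100,0],loss="soft_l1"); q=f.x; print(q); print(np.round(res(q),1))
    np.save("q.npy",q)
    for s in[(-115,0,72),(-20,-25,105),(0,-172,162),(-4,0,162)]: print(s,w(q,s))
E
python3 fit.py
```

```text
trackend [504.83776936 357.58725388 888.74239508] 697.5709982074897
headBL [628.12961913 392.9190144  706.78640197] 733.7193377953545
headBR [598.86066028 400.72860536 786.62715506] 734.7872810392547
baseFR [614.53783883 266.46774793 866.07377788] 605.018623259254
tabL [638.88794405 279.44521307 802.17534447] 639.4845932629793
tabR [611.12956331 290.25488926 833.29996347] 640.8792612669076Traceback (most recent call last):
  File "fit.py", line 28, in <module>
    f=least_squares(res,[550,60,-100,0],loss="soft_l1"); q=f.x; print(q); print(np.round(res(q),1))
    return func(*args, **kwargs)
    result = trf(vector_fun.fun, vector_fun.jac, x0, f0, J0, lb, ub, ftol, xtol,
                 gtol, max_nfev, x_scale, loss_function, tr_solver,
                 tr_options.copy(), verbose, callback=callback_wrapped)
    return trf_no_bounds(
        fun, jac, x0, f0, J0, ftol, xtol, gtol, max_nfev, x_scale,
        loss_function, tr_solver, tr_options, verbose, callback=callback)
    J = jac(x)
    self._update_jac()
    ~~~~~~~~~~~~~~~~^^
    self.J = self.jac_wrapped(xp_copy(self.x), f0=sel
[... 504 characters left out ...]
          mf)
                             ^^^
    df = [f_eval - f0 for f_eval in f_evals]
                                    ^^^^^^^
    f = np.atleast_1d(self.fun(x, *self.args, **self.kwargs))
                      ~~~~~~~~^^^^^^^^^^^^^^^^^^^^^^^^^^^^^^
    return np.atleast_1d(self.fun(x))
                         ~~~~~~~~^^^
    return self.f(x, *self.args, **self.kwargs)
           ~~~~~~^^^^^^^^^^^^^^^^^^^^^^^^^^^^^^
  File "fit.py", line 25, in res
    if u: r+=list(proj(n,w(q,s))[0]-u)
                  ~~~~^^^^^^^^^^
  File "h.py", line 14, in proj
    c=optics.get_calibration(n); R=Ro.from_rotvec(c["rotation"]).as_matrix().T
ValueError: time passes only in moves, steps and waits
```

The rotation is evidently [roll, pitch, yaw], and the calibration has to be cached.

```bash
sed -i 's/Ro.from_rotvec(c\["rotation"\])/Ro.from_euler("xyz",c["rotation"])/; s/c=optics.get_calibration(n);/c=CAL[n];/' h.py
sed -i '/^from rig/a CAL={n:optics.get_calibration(n) for n in("scene","top")}' h.py; python3 fit.py
```

```text
trackend [ 626.81218478 -132.11171427  164.75442142] 0.354713157094405
headBL [692.17561101 110.79144582 231.63181942] 0.8113394887456934
headBR [710.83430426  -8.43581146 228.49718035] 1.8606620143927608
baseFR [472.37717448 -41.50595658  23.18500902] 3.845977515686565
tabL [511.81535796  45.26153561  66.04142786] 0.2631423667766326
tabR [515.44435807   2.48691088  72.34929472] 2.5380775829968085
[ 6.08739497e+02  3.71600846e+01 -2.59523133e+00  1.21735300e-01]
[-0.3  1.5  0.1 -0.6 -3.  -0.3  0.1 -4.9 -0.5 -1.1  1.1 -4.2  0.6 -0.1
  0.9 -0.  -2.3 -2.8 -0.5 -1.1 -0.6 -2.4  5.1  3.3 -0.   7.8  4.5  5.
  0.7  7.8 -4.1 11.1]
(-115, 0, 72) [494.5905659   23.19507726  69.40476867]
(-20, -25, 105) [591.9233805    9.91640258 102.40476867]
(0, -172, 162) [ 629.62629104 -133.56701297  159.40476867]
(-4, 0, 162) [604.76909981  36.67434524 159.40476867]
```

Two mismatches. The handle's outer end is at the bottom of the fin in the top view, and the tab and head-back assumptions don't fit the text. I'll zoom in on the top view for cleaner corners.

Run:
```python
import cv2
b=cv2.imread("pics/top0.png")[150:240,285:410]
cv2.imwrite("pics/topz.png",cv2.resize(b,None,fx=6,fy=6,interpolation=2))
```

```text
(no output)
```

View pics/topz.png

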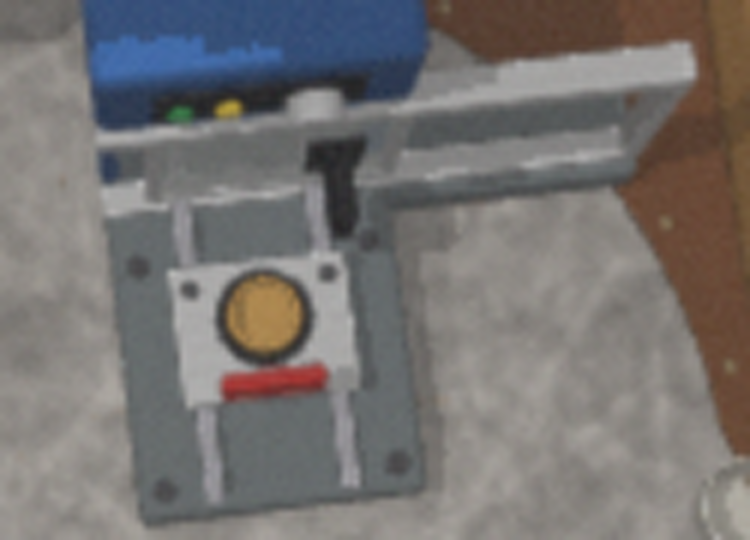

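In the zoomed top view the base front corners are (143,523) and (424,488). The tab's face top edge is (221,390) to (327,377), and the track end is (693,61). The rail's left corner is (98,142), and the fin's outer top end is about (340,217). Refitting with these.

```bash
python3 - <<'E'
import re
s=open("fit.py").read()
i=s.index("P={"); j=s.index("for k,(s,a,b)")
new='''Z=lambda x,y:((x/6+285-.42),y/6+150-.42)
P={"trackend":((0,-172,162),S(350,95),Z(693,61)),
"railL":((-8,62,162),S(107,183),Z(98,142)),
"headFR":((-4,-62,230),S(246,55),None),
"headFL":((-4,62,230),S(105,98),None),
"footR":((-14,-172,26),None,Z(633,182)),
"baseFL":((-140,62,26),None,Z(143,523)),
"baseFR":((-140,-62,26),S(358,372),Z(424,488)),
}
X={"tabL":(S(233,333),Z(221,390)),"tabR":(S(283,307),Z(327,377)),"headBL":(S(31,47),T(421,42)),"headBR":(S(160,12),T(586,25)),"finout":(S(207,215),Z(338,217))}
'''
s=s[:i]+new+s[j:]
s+='''    R=Ro.from_euler("z",q[3])
    for k,(a,b) in X.items():
        p,e=tri(a,b); print(k,p,e,R.inv().apply(p-q[:3]))
'''
open("fit.py","w").write(s)
E
python3 fit.py
```

```text
trackend [ 624.92849363 -131.05939801  165.74093186] 0.9888195654744214
railL [588.62979851 100.09252114 165.35841071] 8.162711507388684
baseFR [473.06790106 -41.42635318  24.62897363] 3.1009814412514087
[603.08999856  39.59903056   1.14766667  -6.15297998]
[-0.   0.9 -0.4 -0.   2.3  1.5 -1.4 -0.1  1.  -0.6  1.2 -0.3  0.1 -1.3
 -2.3 -1.   0.5 -0.5 -0.9 -0.2]
(-115, 0, 72) [489.06344416  24.66769128  73.14766667]
(-20, -25, 105) [586.50523677  12.21389451 106.14766667]
(0, -172, 162) [ 625.42208861 -130.94503341  163.14766667]
(-4, 0, 162) [599.12385754  39.07967963 163.14766667]
tabL [506.73185824  47.27382748  69.4901274 ] 3.336705865522157 [-94.54601506  20.12075421  68.34246073]
tabR [511.86873224   2.88825177  74.29946537] 0.9409646731344921 [-95.21554591 -24.55606903  73.15179869]
headBL [692.17561101 110.79144582 231.63181942] 0.8113394887456934 [ 97.57498731  59.02311571 230.48415275]
headBR [710.83430426  -8.43581146 228.49718035] 1.8606620143927608 [100.59554271 -61.61751574 227.34951368]
finout [577.10726061  13.14461041 119.97258602] 27.58747658839547 [-29.19758265 -22.85695046 118.82491935]
```

```bash
cat >> h.py <<'E'
q=np.load("q.npy"); q[3]=(q[3]+np.pi)%(2*np.pi)-np.pi; RS=Ro.from_euler("z",q[3])
def st(x,y,z): return RS.apply([x,y,z])+q[:3]
def inv(p): return RS.inv().apply(np.array(p)-q[:3])
def ori(deg,flip=False,roll=0):
    t=np.radians(deg); c,s=np.cos(t),np.sin(t); f=-1 if flip else 1
    M=np.c_[[f*c,0,f*s],[0,-f,0],[s,0,-c]]
    return (RS*Ro.from_matrix(M)).as_euler("xyz")
def F(): return RS.inv().apply(env.read_state()["contact_force"])
E
python3 - <<'E'
from h import *
print("pin",tri((270,98),(259,186)))
for fl in(0,1):
  for n,p,t in[("app",(-90,15,200),38),("handle",(-22,0,85),38),("open",(-22,-115,85),38),("close",(-22,-150,85),38),("tab",(-130,2,48),38),("tabend",(15,2,48),40),("tabend45",(15,2,48),45)]:
    j=env.solve_ik(st(*p),ori(t,fl)); print(fl,n,st(*p).round(),None if j is None else np.round(j,2))
E
```

```text
pin (array([511.54476825, 166.01407677, 378.52278022]), np.float64(6.703801353705735))
0 app [512.  43. 201.] [-0.19 -0.26 -0.86  0.34  0.19  2.89]
0 handle [581.  37.  86.] [-0.17  0.07 -0.93 -0.07  0.18  2.9 ]
0 open [596. -77.  86.] [-0.43  0.12 -0.85  0.01  0.33  2.68]
0 close [ 601. -112.   86.] [-0.5   0.15 -0.81  0.04  0.37  2.62]
0 tab [474.  25.  49.] None
0 tabend [618.  44.  49.] [-0.15  0.22 -0.93 -0.26  0.18  2.93]
0 tabend45 [618.  44.  49.] [-0.16  0.24 -1.02 -0.46  0.2   2.93]
1 app [512.  43. 201.] [-0.19 -0.26 -0.86  0.34  0.19 -0.25]
1 handle [581.  37.  86.] [-0.17  0.07 -0.93 -0.07  0.18 -0.24]
1 open [596. -77.  86.] [-0.43  0.12 -0.85  0.01  0.33 -0.46]
1 close [ 601. -112.   86.] [-0.5   0.15 -0.81  0.04  0.37 -0.52]
1 tab [474.  25.  49.] None
1 tabend [618.  44.  49.] [-0.15  0.22 -0.93 -0.26  0.18 -0.21]
1 tabend45 [618.  44.  49.] [-0.16  0.24 -1.02 -0.46  0.2  -0.21]
```

Run:
```python
from h import *
for x in(-125,-115,-105,-90,-70,-50):
  print(x,[t for t in range(0,46,5) if env.solve_ik(st(x,2,48),ori(t,1)) is not None])
env.gripper_to(0.0)
s=env.read_state(); a=s["joint_pos"][0]
env.reach([380*np.cos(a),380*np.sin(a),280],s["tcp_rot"])
env.reach([370,60,280],ori(10,1))
print(env.read_state()["time_s"])
env.reach(st(-90,25,150),ori(38,1))
env.move_l(st(-24,25,85),150)
s=env.read_state(); print(s["time_s"],inv(s["position"]),F(),s["opening"])
cv2.imwrite("pics/a.png",np.vstack([cv2.resize(optics.camera("scene")[100:300,200:420],None,fx=2,fy=2)[:300],cv2.resize(optics.camera("top")[100:250,250:470],None,fx=2,fy=2)]))
```

```text
-125 [0, 5, 10, 15, 20, 25]
-115 [0, 5, 10, 15, 20, 25, 30]
-105 [0, 5, 10, 15, 20, 25, 30]
-90 [0, 5, 10, 15, 20, 25, 30]
-70 [0, 5, 10, 15, 20, 25, 30, 35]
-50 [0, 5, 10, 15, 20, 25, 30, 35]
3.0167
4.7667 [-23.96516229  25.11629514  85.31266285] [ 0.10401073 -0.45305988  0.17554282] -0.0018765153084079346
```

View pics/a.png

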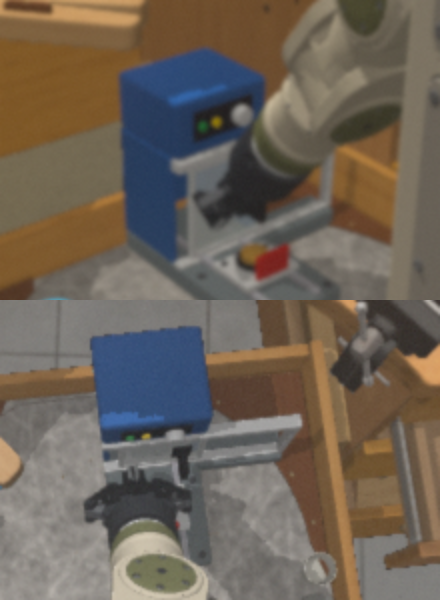

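The fingertips are in front of the panel, left of the fin, and clear of everything. Now I'll push the guard open.

Run:
```python
from h import *
y=25; f0=F()
while y>-40:
    y-=3; env.move_l(st(-24,y,85),120); f=F()-f0
    if f[1]>1.2: break
yc=y; print("contact y",yc,f,env.read_state()["time_s"])
y=yc-85; env.move_l(st(-24,y,85),100); print(F()-f0)
while y>yc-115:
    y-=2; env.move_l(st(-24,y,85),80); f=F()-f0; print(y,f.round(1),inv(env.read_state()["position"]).round(1))
    if f[1]>10: break
env.move_l(st(-24,y+12,85),100)
env.move_l(st(-110,y+12,120),150); print(env.read_state()["time_s"])
cv2.imwrite("pics/b.png",np.vstack([cv2.resize(optics.camera("scene")[100:300,200:420],None,fx=2,fy=2)[:300],cv2.resize(optics.camera("top")[100:250,250:470],None,fx=2,fy=2)]))
```

```text
contact y -26 [ 1.1917978   2.13163703 -0.07538131] 9.1167
[1.42379208 5.93581583 2.06690315]
-113 [ 2.1 10.9  4.4] [ -23.8 -109.9   85.2]
11.4
```

View pics/b.png

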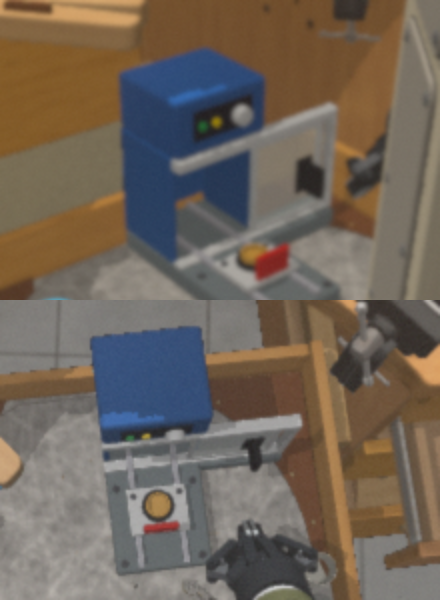

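The guard looks open. I'll measure the fin's displacement between the two top views by colour mask to check how far it went.

Run:
```python
from h import *
im1=optics.camera("top"); im0=cv2.imread("pics/top0.png"); cv2.imwrite("pics/top1.png",im1)
im1s=optics.camera("scene"); im0s=cv2.imread("pics/scene0.png"); cv2.imwrite("pics/scene1.png",im1s)
def fin(im,n,yc):
    m=np.zeros(im.shape[:2],np.uint8); u=proj(n,st(-20,yc,85))[0].astype(int); r=22
    m[u[1]-r:u[1]+r,u[0]-r:u[0]+r]=(im.max(2)<60)[u[1]-r:u[1]+r,u[0]-r:u[0]+r]
    k,l,s,c=cv2.connectedComponentsWithStats(m); i=1+s[1:,4].argmax(); return c[i],s[i]
for n,ims in(("top",(im0,im1)),("scene",(im0s,im1s))):
  for im,y in zip(ims,(-25,-115)):
    c,s=fin(im,n,y); a,d=ray(n,c); print(n,c.round(1),s,inv(onz(n,c,86)).round(1))
```

```text
top [341.  179.3] [336 173  10  16  82] [-15.5 -38.1  84.9]
top [376.6 175.7] [371 169  11  16  93] [ -15.4 -127.3   84.9]
scene [325.8 200.2] [320 190  13  21 201] [-14.5 -38.7  84.9]
scene [354.5 188.5] [349 179  12  19 176] [ -13.6 -127.6   84.9]
```

The fin moved 89 mm and stopped against 11 N. It now sits at station y -127 by measurement against an expected -125, so the guard is fully open and started slightly ajar. My station frame is about 2 mm off in y. Next is the carriage.

```bash
cat >> h.py <<'E'
q[:2]+=RS.apply([0,-2,0])[:2]
def tp(cx,deg,cz=54,y=1):
    t=np.radians(deg); return st(cx-11*np.cos(t),y,cz-11*np.sin(t))
E
python3 - <<'E'
from h import *
env.move_l(st(-112,1,120),200,ori(22,1))
env.move_l(tp(-108,22),120); f0=F(); print(env.read_state()["time_s"],f0.round(1))
x=-108
while x<-75:
    x+=3; env.move_l(tp(x,22),80); f=F()-f0
    if f[0]<-1.5: break
print("contact",x,f.round(1))
for xe,t in((-65,28),(-35,34),(-12,40)):
    env.move_l(tp(xe,t),60,ori(t,1)); f=F()-f0; s=env.read_state(); print(xe,f.round(1),round(s["time_s"],2),inv(s["position"]).round(1))
E
```

```text
12.9833 [ 0.9  1.  -0.8]
contact -99 [-2.1 -1.2  0.9]
-65 [-2.7 -0.4  0.5] 14.46 [-75.3   1.2  48.4]
-35 [-2.6  0.5 -0.1] 15.12 [-44.3   1.   47.7]
-12 [-1.1 -0.6  0.2] 15.66 [-20.1   0.7  47.2]
```

Run:
```python
from h import *
x=-12; L=[]; hi=0
while x<32:
    x+=0.7; env.move_l(tp(x,40),20); s=env.read_state(); f=F()[0]-0.9
    L.append((round(x,1),round(f,1),round(inv(s["position"])[0],1)))
    hi=hi+1 if f<-7 else 0
    if hi>=1 : break
print(*L); print(s["time_s"])
```

```text
(-11.3, np.float64(-0.5), np.float64(-19.3)) (-10.6, np.float64(-0.5), np.float64(-18.5)) (-9.9, np.float64(-2.6), np.float64(-18.2)) (-9.2, np.float64(-2.9), np.float64(-17.6)) (-8.5, np.float64(-1.4), np.float64(-16.8)) (-7.8, np.float64(-1.3), np.float64(-16.1)) (-7.1, np.float64(-1.6), np.float64(-15.5)) (-6.4, np.float64(-1.1), np.float64(-14.7)) (-5.7, np.float64(-1.0), np.float64(-14.0)) (-5.0, np.float64(-1.2), np.float64(-13.3)) (-4.3, np.float64(-1.9), np.float64(-12.6)) (-3.6, np.float64(-1.2), np.float64(-11.9)) (-2.9, np.float64(-2.1), np.float64(-11.3)) (-2.2, np.float64(-1.3), np.float64(-10.5)) (-1.5, np.float64(-0.8), np.float64(-9.7)) (-0.8, np.float64(-1.0), np.float64(-8.9)) (-0.1, np.float64(-0.8), np.float64(-8.3)) (0.6, np.float64(-1.5), np.float64(-7.7)) (1.3, np.float64(-1.0), np.float64(-7.1)) (2.0, np.float64(-1.4), np.float64(-6.3)) (2.7, np.float64(-1.4), np.float64(-5.6)) (3.4, np.float64(-0.9), np.float64(-4.9)) (4.1, np.float64(-0.4), np.float64(-4.3)) (4.8, np.float64(-0.6), np.float64(-3.5)) (5.5, np.float64(-0.9), np.float64(-2.9)) (6.2, np.float64(-1.3), np.float64(-2.2)) (6.9, np.float64(-0.2), np.float64(-1.4)) (7.6, np.float64(-0.8), np.float64(-0.7)) (8.3, np.float64(-1.8), np.float64(-0.3)) (9.0, np.float64(-4.9), np.float64(0.2)) (9.7, np.float64(-6.8), np.float64(0.6)) (10.4, np.float64(-11.0), np.float64(0.8))
23.6583
```

The force rises sharply from 8.3 mm and reaches 11 N by 10.4 mm, which is inside the detent's range and below the 15 N break-out. I'll back off and check the tab and the room on the right for the closing push.

Run:
```python
from h import *
env.move_l(tp(-45,40),120); print((F()-[.9,1,-.8]).round(1))
env.move_l(st(-100,-60,150),200,ori(35,1))
env.move_l(st(-110,-150,150),200,ori(38,1))
print(env.read_state()["time_s"])
for n in("scene","top"): cv2.imwrite(f"pics/{n}2.png",optics.camera(n))
a,b=cv2.imread("pics/scene2.png"),cv2.imread("pics/top2.png")
cv2.imwrite("pics/c.png",np.hstack([cv2.resize(a[120:270,260:390],None,fx=3,fy=3),cv2.resize(b[100:250,285:415],None,fx=3,fy=3)]))
for p in(((478,235),(433,285)),((352,163),(407,122))): w,e=tri(*p); print(w,e,inv(w))
```

```text
Traceback (most recent call last):
rig.IKError: the arm cannot follow that straight line within its joint ranges
```

Run:
```python
from h import *
env.move_l(tp(-12,40),100); print((F()-[.9,1,-.8]).round(1))
env.move_l(tp(-50,32),120,ori(32,1))
env.move_l(st(-95,-60,130),200,ori(30,1))
env.move_l(st(-95,-148,130),200,ori(38,1))
print(env.read_state()["time_s"])
for n in("scene","top"): cv2.imwrite(f"pics/{n}2.png",optics.camera(n))
a,b=cv2.imread("pics/scene2.png"),cv2.imread("pics/top2.png")
cv2.imwrite("pics/c.png",np.hstack([cv2.resize(a[120:270,260:390],None,fx=3,fy=3),cv2.resize(b[100:250,285:415],None,fx=3,fy=3)]))
for p in(((478,235),(433,285)),((352,163),(407,122))): w,e=tri(*p); print(w,e,inv(w))
```

```text
[-1.1 -0.6  1. ]
25.7917
[ 341.34027155 -229.18425763   62.81251925] 2.627712121097299 [-294.43229524 -230.52311523   61.66485258]
[ 748.64483961 -173.51816775   71.65735153] 11.047117103609484 [ 116.65210267 -228.21172627   70.50968486]
```

View pics/c.png

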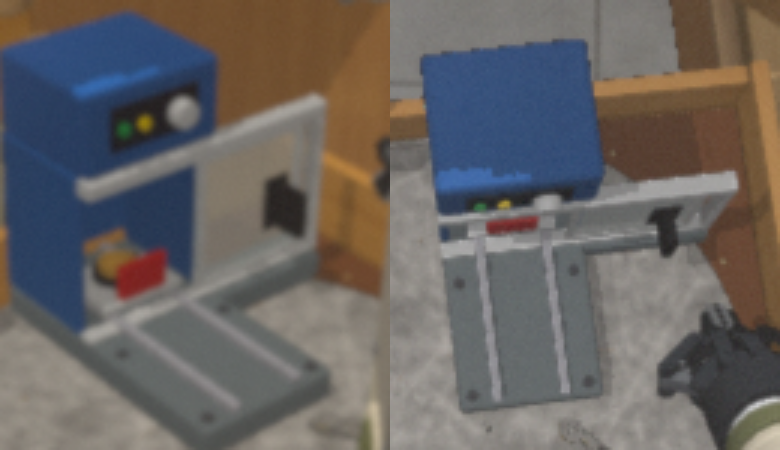

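The carriage is in, with the red tab just past the guard plane, and the fin is at the right, well clear of the tray wall (y -229). Now I'll shut the guard from the right-hand side of the fin.

Run:
```python
from h import *
env.move_l(st(-60,-150,100),150)
env.move_l(st(-24,-150,85),100); f0=F(); print(f0.round(1),env.read_state()["time_s"])
y=-52; env.move_l(st(-24,y,85),70); print((F()-f0).round(1))
while y<-25:
    y+=2; env.move_l(st(-24,y,85),60); f=F()-f0; print(y,f.round(1),inv(env.read_state()["position"]).round(1)[1],end=" | ")
    if f[1]<-10: break
env.move_l(st(-24,y-12,85),80)
env.move_l(st(-95,y-30,130),150,ori(30,1))
env.move_l(st(-100,-130,140),200); print(env.read_state()["time_s"])
for n in("scene","top"): cv2.imwrite(f"pics/{n}3.png",optics.camera(n))
a,b=cv2.imread("pics/scene3.png"),cv2.imread("pics/top3.png")
cv2.imwrite("pics/d.png",np.hstack([cv2.resize(a[120:270,260:390],None,fx=3,fy=3),cv2.resize(b[100:250,285:415],None,fx=3,fy=3)]))
for n,im in(("scene",a),("top",b)):
    u=proj(n,st(-20,-25,85))[0].astype(int);r=20;m=np.zeros(im.shape[:2],np.uint8)
    m[u[1]-r:u[1]+r,u[0]-r:u[0]+r]=(im.max(2)<60)[u[1]-r:u[1]+r,u[0]-r:u[0]+r]
    k,l,s,c=cv2.connectedComponentsWithStats(m); i=1+s[1:,4].argmax(); print(n,s[i],inv(onz(n,c[i],86)).round(1))
```

```text
[0.  0.8 0.3] 26.8917
[-0.  -0.7 -0.4]
-50 [ 1.2 -1.6 -1.6] -50.3 | -48 [ 0.5 -2.2 -0.4] -48.0 | -46 [-0.1 -1.9 -0.4] -45.8 | -44 [ 0.1 -6.2 -1.1] -44.8 | -42 [ -1.7 -11.1  -0.7] -44.7 | 31.1583
scene [316 191  14  21 216] [-15.1 -25.7  84.9]
top [332 174  10  16  84] [-16.1 -25.1  84.9]
```

View pics/d.png

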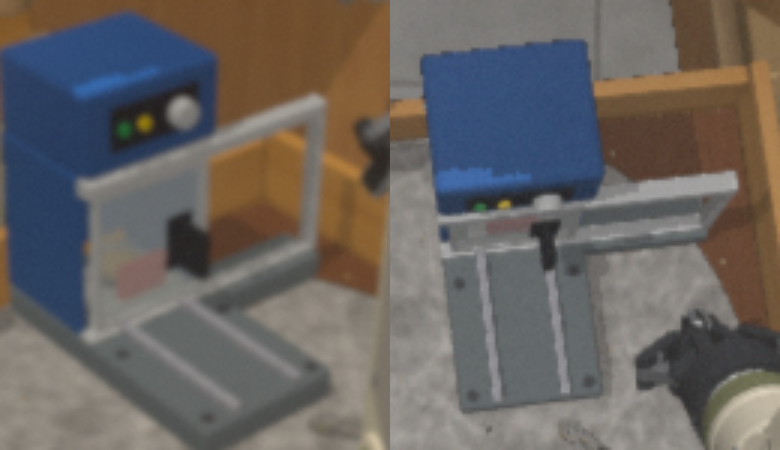

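The guard is hard against its stop with the fin at y -25, and the tab is visible behind the panel. I'll check the tab's place from the earlier pictures, then hand in.

Run:
```python
from h import *
for f,e in(("scene0",-99),("scene2",8)):
    im=cv2.imread(f"pics/{f}.png"); h=cv2.cvtColor(im,cv2.COLOR_BGR2HSV); m=np.zeros(h.shape[:2],np.uint8)
    u=proj("scene",st(e,0,57))[0].astype(int); r=18; b=(slice(u[1]-r,u[1]+r),slice(u[0]-r,u[0]+r))
    m[b]=(((h[...,0]<6)|(h[...,0]>172))&(h[...,1]>150)&(h[...,2]>70))[b]
    k,l,s,c=cv2.connectedComponentsWithStats(m); i=1+s[1:,4].argmax(); print(f,s[i],inv(onz("scene",c[i],58)).round(1))
```

```text
scene0 [327 222  17  17 160] [-90.5  -2.7  56.9]
scene2 [299 204  16  15 152] [11.3 -1.3 56.9]
```

```bash
python3 -c "
from rig import env
print(env.close_job())"
```

```text
the job is handed in; nothing more can be done
None
```

I've handed the job in, with no verdict returned: the guard was slid fully open, the carriage pushed in until it resisted at 11 N (I took this as the detent, which can't be read directly), and the guard slid fully shut, with tools and pots untouched, at about 31 of the 67 s.

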